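Refill the card tray and close up its locking back plate

TASK

Stand the loose pack of card in the tray, in the gap between the sliding back plate and the leaning pack, on its long edge like the others. Then squeeze the back plate's lock tab in, keep it squeezed while you slide the plate up until the whole row stands upright and snug against the end plate, and let go so that it locks there. Leave the other things on the table where they are.

Things in the scene. Friction and masses are not known exactly. Their poses are not given: they have to be found in the camera images.
- tray: Open grey steel card tray, fixed. Origin on the table under its centre, z up; its long axis is y, +y towards the tall fixed end plate, -y the low end. Floor 6 mm above the table. Inside: 162 wide (x -81 to +81), 366 long. Side walls 3 thick, rims 63 above the table; on the -x rim a rack of small teeth, to 71. End plate: inner face at y = +182, 108 high.
- grip (a point): Point midway between the two upright grips on the sliding back plate, 104 mm above the table, 34 mm behind (-y) the plate's front face; axes as the tray's. Fixed grip (black plastic) on its +x side, lock tab (bare steel) on its -x side, outer faces each 22 mm away: 44 over both, pinched along x. They are 28 long (y), tops 123 above the table.
- tab_face (a point): Centre of the lock tab's outer face, 104 mm above the table: where a finger pushes it towards the tray's +x. The saddle under the tab and grip, which rides on the tray's rims (198 x 56), has its top 76 mm above the table; finger tips must stay above that.
- back_plate (a joint): Position in m of the sliding back plate along the tray's +y: 0 is farthest from the end plate (front face at tray y = -112 mm), growing towards it, at most 0.19. The front face is at tray y = value - 0.112. The plate is 150 wide and 112 high above the table. Unlocked, it slides with 1 to 2 N.
- lock_tab (a joint): Travel in m of the sprung lock tab: 0 is out (locked), 0.010 fully in (34 mm over both grips, their middle 5 mm to +x); 5 N starts it, 9 N holds it fully in, along the tray's +x towards the fixed grip: a 20 N pinch does it. From 7.5 mm in its pawl is clear of the teeth and the plate is free. Let go, it springs into the nearest gap (8 mm apart, 1 mm play).
- loose_pack: The pack of card to be loaded, the only pack outside the tray: a stiff block 148 long (its x), 32 thick (its y), 105 high (its z), about 0.34 kg, standing on the table on its long edge. Origin at the centre of its underside. Either way round is right.
- pack_c: Pack in the tray, 148 x 24 thick x 105 high, axes and origin as the loose pack. At the start it leans about 25 degrees towards the end plate, its top against pack_b; its lower edge nearest the back plate is then at tray y = +48 mm, 10 mm above the tray's floor.
- pack_b: Pack standing upright in the tray next to pack_a, 148 x 28 thick x 105 high.
- pack_a: Pack standing upright in the tray against the end plate, 148 x 40 thick x 105 high. Together the four packs are 124 mm thick, so pushing the closed row tight brings the back plate's joint to 0.170; let go there, the pawl finds its gap (0.1675 to 0.1695), and the next gap back would leave the row loose.
- scissors: Bystander: scissors with blue handles, 175 long, lying flat. Origin under its centre.
- twine_ball: Bystander: ball of twine, 84 across, 68 high, flat underneath. Origin under its centre.
- tape_dispenser: Bystander: desk tape dispenser, black, 150 x 62 x 80 high. Origin under its centre.
- stapler: Bystander: stapler, 150 long, 55 high. Origin under its centre.
- glue_stick: Bystander: glue stick, 26 across, 92 high, standing. Origin under its centre.
- glue_bottle: Bystander: glue bottle, 52 across, 125 high, standing. Origin under its centre.
- brush_pot: Bystander: white pot of brushes, 80 across, pot 95 high, brushes up to 220. Origin under its centre.
Mind the look-alikes: they are no part of the job. Leave any yellow look-alike of the loose_pack alone.

How it is judged:
By the outcome, as a careful person would: the job done as asked, in the order asked, and still so for the second after the job is handed in, with the robot touching nothing.
It also fails if it takes over 58 s, if anything falls off the work surface, if the arm or the gripper's body presses on something with over 40 N, if the wrist force passes 120 N, or if a joint passes its speed limit or range.

ROBOT

A 6-joint arm with a two-finger parallel gripper is mounted at the origin on the work surface. World frame = base frame: x ahead of the robot, y to its left, z up, the work surface at z = 0. Lengths are in m, angles in degrees, forces in N, time in s.
With the tool pointing down it reaches from about 0.275 to 0.775 m from the base axis. Payload 14.6 kg.
Tool frame: the origin (TCP) lies on the centre line of the jaws, within the pads' length; the fingertips stand 19 mm ahead of it and the grasp point (between the pads) is the TCP (arm.nose_length is the distance from the TCP to the fingertips, in m); z points along the fingers, y is the line along which they close (so a half turn about z gives the same grasp; the last joint's range is limited). The gripper opens to 85 mm and grips with 20 to 120 N. Pads are 22 mm wide; open, the fingers measure 114 mm over their backs; the gripper's body (76 mm by 85 mm) begins 54 mm behind the grasp point. The pads swing forward as they close: fully open they stand 13 mm farther back than shut.
Start: joints at [59.628, 15.075, -2.767, 72.158, 0, 81.102], TCP at [0.192, 0.489, 0.25] pointing down, gripper open.
Joint ranges: [-151.79, 151.79], [-50.71, 97.33], [-67.44, 78.34], [-121.81, 120.89], [-77.56, 73.72], [-180, 180]. Speed limits (degrees/s): [108.29, 108.29, 147.25, 159.86, 180, 180].

INTERFACE

Orientations are given as a 3x3 rotation matrix whose columns are the frame's x, y, z axes.
In Python, from bench import arm, camera, get_calibration, nets gives the robot as it stands. The module is installed in compiled form; this text tells all that it offers.
- The arm moves only by the shell command python3 -m inch 'ROWS' [FORCE]. ROWS is JSON, a list of rows, each an object of numbers: "claw": the closure, from 0 (fully open) to 1 (shut); "dx", "dy", "dz": the shift along the tool's x, y, z in cm; "roll": the turn about the tool's z in rad. A call has exactly 10 rows; each row is the pose to reach, as a shift and turn from the pose commanded when the call began, along the tool's axes at that moment; what a row does not reach only later rows make up. A row lasts 1/10 s, in which the tool goes at most 50 mm and 8.59 degrees, less where a joint would pass 70% of its speed; a pose out of reach is approached as far as the arm can. A call with a gripper value outside its range is refused whole. The fingers move at their own pace and stop on an object; FORCE is the grip in N (left out, the last holds). Time passes only in rows, so rows that repeat a pose let the fingers close, or fill a call up. It gives the time, the measured TCP pose, the force, the opening and the grip force at its end, in the units of the state.
- arm.read_state(): the state, without advancing time (a new reading comes with each control period).
- camera(name): name is "scene" or "top" or "wrist"; returns the picture (400x640x3 uint8, blue, green, red); there is no depth.
- get_calibration(name): a dict with "fx", "fy", "cx", "cy" (pixels), "xyz" and "attitude" of the camera in the world. Camera axes: x right, y down, z forward; pixel columns grow to the right and rows downward; lengths in m; the calibration is good to about 2 mm. A picture is of the moment at which its call begins: read the wrist's pose just before it. get_calibration takes no time and is no camera call; for the wrist camera it gives the pose at the moment of the call.
- arm.sign_off(): hands the job in; it is judged then, once.
Trained networks look in the newest picture that a camera, given by its name, has taken for a name from the list of things; names that differ only in an ending like _2 or _b are one class to them, and where a whole thing is asked for, a point or a joint stands for the part that bears it (a point fixed in the world has none). Each returns a list of dicts, best first, with "conf" (0 to 1); they miss things now and then, are a little off and sometimes report something else, mostly with a low value. They report only what shows in the picture. A call takes as long as a camera call. They do not tell look-alikes from the thing itself.
- nets.look_for(label, camera): "rect" ([left, top, width, height] as shares, 0 to 1, of the picture: columns of its width, rows of its height, round what is visible of it).
- nets.regions_of(label, camera): "pixels" (400x640 bool, what is visible of it) and "rect" ([left, top, width, height] as shares, 0 to 1, of the picture: columns of its width, rows of its height, round what is visible of it).
The state is a dict: "t": time; "joint_pos": joint angles; "dq": joint speeds; "joint_torque": joint torques, N m; "position": TCP position; "tool_rot": TCP orientation; "force": force on the tool from outside, world axes, zero at the start; "wrist_torque": the same for the moment, N m; "finger_gap": opening from 0.0 (shut) to 1.0 (fully open); "finger_force": force on a finger pad.
Only numpy, scipy, OpenCV 4.12 (cv2) and the standard library are available. Lean on these libraries where they do the work, as an engineer would, in place of code of your own. Each camera call takes 0.05 s, during which the arm holds its last target. There are 200 camera calls.

## Working session

There is one attempt and no reset: what is moved stays moved. The work goes in short steps, Python scripts to look and compute and a shell command to move; the robot and the scene stay as the last step left them, time stands still between calls to the robot, and variables do not carry over. Pictures are saved under pics/ and viewed, at most 10 in all, crops included, and the job is handed in when it is done.

```bash
mkdir -p pics
python3 - <<'E'
from bench import arm,camera,get_calibration,nets
import cv2,numpy as np
for n in ("scene","top"):
    im=camera(n); cv2.imwrite(f"pics/{n}0.png",im)
    print(n,{k:np.round(v,4).tolist() for k,v in get_calibration(n).items()})
for n in ("top",):
  for l in ("tray","grip","loose_pack","pack_c","glue_bottle","brush_pot"):
    print(n,l,[(round(d['conf'],2),np.round(np.array(d['rect'])*[640,400,640,400]).tolist()) for d in nets.look_for(l,n)][:5])
s=arm.read_state();print(s['t'],s['position'],np.round(s['tool_rot'],3).tolist())
E
```

```text
scene {'fx': 471.0943, 'fy': 471.0943, 'cx': 316.9189, 'cy': 201.9816, 'xyz': [1.1736, 0.335, 0.8739], 'attitude': [[-0.4915, 0.6503, -0.5793], [0.8709, 0.3634, -0.3309], [-0.0047, -0.6671, -0.7449]]}
top {'fx': 417.7981, 'fy': 417.7981, 'cx': 316.9968, 'cy': 202.689, 'xyz': [0.3619, 0.0189, 1.2509], 'attitude': [[0.0133, -0.9838, 0.1785], [-0.9999, -0.0144, -0.0052], [0.0077, -0.1784, -0.9839]]}
top tray [(0.7, [249.0, 178.0, 136.0, 76.0])]
top grip [(0.74, [345.0, 180.0, 24.0, 76.0]), (0.56, [247.0, 178.0, 139.0, 74.0]), (0.51, [422.0, 158.0, 30.0, 55.0]), (0.43, [368.0, 130.0, 33.0, 31.0])]
top loose_pack [(0.89, [344.0, 286.0, 56.0, 17.0]), (0.59, [423.0, 220.0, 23.0, 58.0])]
top pack_c [(0.92, [265.0, 178.0, 20.0, 59.0]), (0.85, [278.0, 182.0, 23.0, 58.0]), (0.7, [254.0, 180.0, 16.0, 58.0]), (0.39, [346.0, 179.0, 25.0, 72.0])]
top glue_bottle [(0.3, [300.0, 130.0, 43.0, 26.0])]
top brush_pot [(0.97, [183.0, 145.0, 46.0, 39.0])]
0.4 [0.19219053 0.48852669 0.2502009 ] [[-0.931, 0.366, -0.0], [0.366, 0.931, -0.0], [0.0, -0.0, -1.0]]
```

View pics/top0.png

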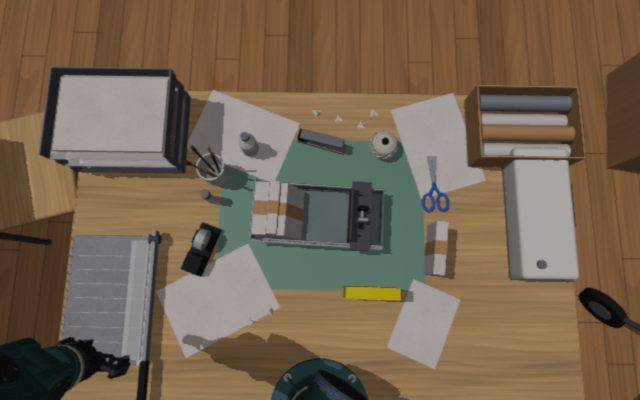

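View pics/scene0.png

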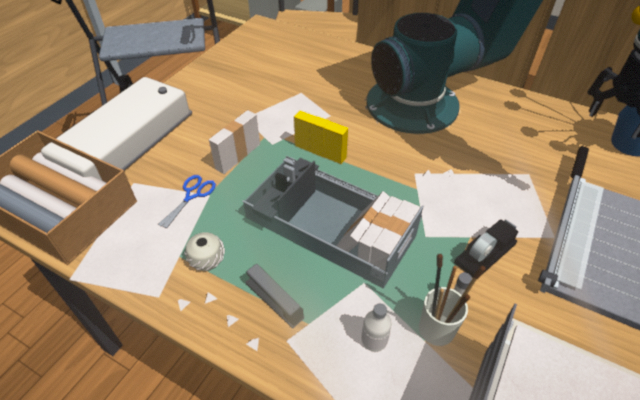

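Top view: white/brown-band loose pack at (437,248), outside the tray. The look-alike is the yellow block at (373,294), to be left alone. The packs at (265-290,210) are in the tray, and the lock/grips are at (363,215). Scissors lie close by at (435,197). A close crop comes next to check the choice.

```bash
cat > h.py <<'E'
import numpy as np,cv2
from bench import arm,camera,get_calibration,nets
def ray(cal,px,z):
    d=np.array(cal['attitude'])@np.array([(px[0]-cal['cx'])/cal['fx'],(px[1]-cal['cy'])/cal['fy'],1.])
    o=np.array(cal['xyz']); return o+d*(z-o[2])/d[2]
def proj(cal,p):
    q=np.array(cal['attitude']).T@(np.array(p)-cal['xyz']); return np.array([cal['fx']*q[0]/q[2]+cal['cx'],cal['fy']*q[1]/q[2]+cal['cy']])
E
python3 - <<'E'
from h import *
im=cv2.imread('pics/top0.png'); c=im[165:290,240:460]
cv2.imwrite('pics/c1.png',cv2.resize(c,None,fx=3.6,fy=3.6,interpolation=cv2.INTER_CUBIC))
cal=get_calibration('top')
for n,p,z in (('pack',(441,248),.105),('plate grips',(363,214),.12),('tray SE rim',(381,250),.063),('tray NE',(381,187),.063)): print(n,ray(cal,p,z).round(3))
w=get_calibration('wrist');s=arm.read_state();print(np.array(w['xyz']).round(3),np.round(w['attitude'],3).tolist(),w['fx'],w['cx'],w['cy'])
E
```

```text
pack [ 0.449 -0.329  0.105]
plate grips [ 0.537 -0.114  0.12 ]
tray SE rim [ 0.444 -0.171  0.063]
tray NE [ 0.627 -0.173  0.063]
[0.116 0.52  0.375] [[0.366, 0.882, 0.297], [0.931, -0.347, -0.117], [0.0, 0.319, -0.948]] 359.5886589883324 316.1732548033776 200.60141169973014
```

View pics/c1.png

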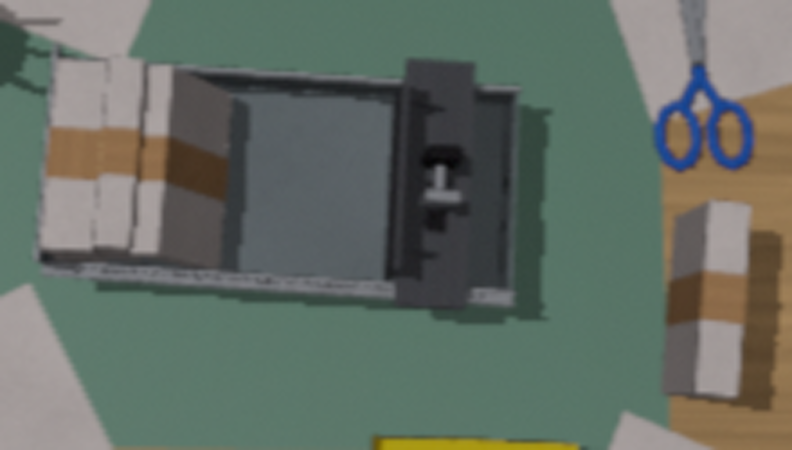

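Confirmed: the white pack with the brown band stands upright, with its top-face corners in the crop at (708,201), (750,204), (741,396) and (697,393).

```bash
cat >> h.py <<'E'
def go(xyz,xang=None):
    s=arm.read_state();R=np.array(s['tool_rot'])
    d=R.T@(np.array(xyz)-s['position'])*100
    a=np.degrees(np.arctan2(R[1,0],R[0,0]))
    r='' if xang is None else np.radians((a-xang+180)%360-180)
    print('dx dy dz',d.round(2),'roll',r,'t',s['t'],'pos',np.round(s['position'],4),'xang',round(a,2))
E
python3 - <<'E'
from h import *
cal=get_calibration('top')
C=np.array([ray(cal,(u/3.6+240,v/3.6+165),.105) for u,v in ((708,201),(750,204),(741,396),(697,393))])
print(C.round(3),C.mean(0), np.linalg.norm(np.roll(C,-1,0)-C,axis=1).round(3))
l=(C[0]+C[1]-C[2]-C[3]);print('long ang',np.degrees(np.arctan2(l[1],l[0])))
T=np.array([ray(cal,(u/3.6+240,v/3.6+165),.063) for u,v in ((517,88),(514,303))])
print('tray low end',T.round(4))
g=[ray(cal,(u/3.6+240,v/3.6+165),.123).round(4) for u,v in ((443,153),(444,198))];print('grips',g)
m=C.mean(0); go([m[0],m[1],.25],180)
E
```

```text
[[ 0.524 -0.32   0.105]
 [ 0.522 -0.352  0.105]
 [ 0.376 -0.339  0.105]
 [ 0.378 -0.306  0.105]] [ 0.44970088 -0.32898787  0.105     ] [0.032 0.146 0.033 0.147]
long ang -5.263378808999391
tray low end [[ 0.6195 -0.1807  0.063 ]
 [ 0.4462 -0.1757  0.063 ]]
grips [array([ 0.555 , -0.1135,  0.123 ]), array([ 0.5205, -0.114 ,  0.123 ])]
dx dy dz [-5.389e+01 -6.665e+01  3.000e-02] roll -0.37477899906172335 t 0.4 pos [0.1922 0.4885 0.2502] xang 158.53
```

```bash
python3 -m inch '[{"dx":-3,"dy":-3.7,"roll":-0.03},{"dx":-6,"dy":-7.4,"roll":-0.06},{"dx":-9,"dy":-11.1,"roll":-0.09},{"dx":-12,"dy":-14.8,"roll":-0.12},{"dx":-15,"dy":-18.5,"roll":-0.15},{"dx":-18,"dy":-22.2,"roll":-0.18},{"dx":-21,"dy":-25.9,"roll":-0.21},{"dx":-24,"dy":-29.6,"roll":-0.24},{"dx":-27,"dy":-33.3,"roll":-0.27},{"dx":-30,"dy":-37,"roll":-0.282}]'
python3 -c "
from h import *
go([.4497,-.329,.25],174.7)"
```

```text
dx dy dz [-5.389e+01 -6.665e+01  3.000e-02] roll -0.28227654870602364 t 0.4 pos [0.1922 0.4885 0.2502] xang 158.53validation failed for argument at $[0]...
```

```bash
python3 -m inch '[{"claw":0,"dx":-3,"dy":-3.7,"dz":0,"roll":-0.03},{"claw":0,"dx":-6,"dy":-7.4,"dz":0,"roll":-0.06},{"claw":0,"dx":-9,"dy":-11.1,"dz":0,"roll":-0.09},{"claw":0,"dx":-12,"dy":-14.8,"dz":0,"roll":-0.12},{"claw":0,"dx":-15,"dy":-18.5,"dz":0,"roll":-0.15},{"claw":0,"dx":-18,"dy":-22.2,"dz":0,"roll":-0.18},{"claw":0,"dx":-21,"dy":-25.9,"dz":0,"roll":-0.21},{"claw":0,"dx":-24,"dy":-29.6,"dz":0,"roll":-0.24},{"claw":0,"dx":-27,"dy":-33.3,"dz":0,"roll":-0.27},{"claw":0,"dx":-30,"dy":-37,"dz":0,"roll":-0.28}]'
python3 -c "
from h import *
go([.4497,-.329,.25],174.7)"
```

```text
t: 1.4
position: [0.3322, 0.0462, 0.2505]
tool_rot: [[-0.996, 0.095, 0.001], [0.095, 0.996, -0.0], [-0.001, 0.0, -1.0]]
force: [1.6, 1.8, -0.2]
finger_gap: 1.003
finger_force: 0.0
dx dy dz [-15.25 -36.23   0.07] roll -0.002302871343492703 t 1.4 pos [0.3322 0.0462 0.2505] xang 174.57
```

```bash
python3 -m inch '[{"claw":0,"dx":-1.8,"dy":-4.4,"dz":0,"roll":0},{"claw":0,"dx":-3.6,"dy":-8.8,"dz":0,"roll":0},{"claw":0,"dx":-5.4,"dy":-13.2,"dz":0,"roll":0},{"claw":0,"dx":-7.2,"dy":-17.6,"dz":0,"roll":0},{"claw":0,"dx":-9,"dy":-22,"dz":0,"roll":0},{"claw":0,"dx":-10.8,"dy":-26.4,"dz":0,"roll":0},{"claw":0,"dx":-12.8,"dy":-30.8,"dz":0,"roll":0},{"claw":0,"dx":-14.7,"dy":-35.1,"dz":0,"roll":0},{"claw":0,"dx":-14.7,"dy":-35.1,"dz":0,"roll":0},{"claw":0,"dx":-14.7,"dy":-35.1,"dz":0,"roll":0}]'
python3 - <<'E'
from h import *
c=get_calibration('wrist');im=camera('wrist')
C=[[.524,-.32,.105],[.522,-.352,.105],[.376,-.339,.105],[.378,-.306,.105]]
print([proj(c,p).round(0).tolist() for p in C])
cv2.imwrite('pics/w1.png',im)
go([.4497,-.329,.08],174.7)
E
```

```text
t: 2.4
position: [0.4447, -0.3162, 0.2496]
tool_rot: [[-0.995, 0.097, -0.001], [0.097, 0.995, 0.001], [0.001, 0.001, -1.0]]
force: [-0.5, -0.3, 1.0]
finger_gap: 0.996
finger_force: 0.0
[[319.0, 279.0], [282.0, 281.0], [274.0, 103.0], [319.0, 101.0]]
dx dy dz [-0.66 -1.32 17.  ] roll -0.00393124752345379 t 2.45 pos [ 0.4445 -0.3153  0.25  ] xang 174.47
```

View pics/w1.png

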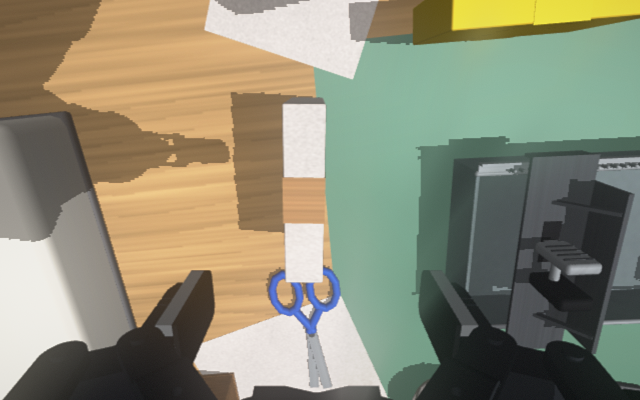

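Wrist view: pack top face has corners at about (283,104), (325,104), (324,281) and (285,283), with the brown band at (304,200). The scissors' handles (305,285) lie just beyond its far end. The tray plate and grips are at (565,260).

Run:
```python
from h import *
c=get_calibration('wrist')
C=np.array([ray(c,p,.105) for p in ((324,281),(285,283),(283,104),(325,104))])
print(C.round(4),C.mean(0).round(4),np.linalg.norm(np.roll(C,-1,0)-C,axis=1).round(3))
l=(C[0]+C[1]-C[2]-C[3]);a=np.degrees(np.arctan2(l[1],l[0]));print('long ang',a)
m=C.mean(0); go([m[0],m[1],.08],180+a)
# tray low end corner, grips from wrist
print('grip tab top',ray(c,(568,258),.123).round(4))
```

```text
[[ 0.5262 -0.315   0.105 ]
 [ 0.5249 -0.3485  0.105 ]
 [ 0.3772 -0.3316  0.105 ]
 [ 0.3802 -0.3012  0.105 ]] [ 0.4521 -0.3241  0.105 ] [0.034 0.149 0.03  0.147]
long ang -5.9690277641383185
dx dy dz [-0.85 -0.81 17.  ] roll 0.007745489748015945 t 2.45 pos [ 0.4445 -0.3153  0.25  ] xang 174.47
grip tab top [ 0.5132 -0.1228  0.123 ]
```

```bash
python3 -m inch '[{"claw":0,"dx":-0.8,"dy":-0.9,"dz":3,"roll":0.005},{"claw":0,"dx":-0.8,"dy":-0.9,"dz":7,"roll":0.005},{"claw":0,"dx":-0.8,"dy":-0.9,"dz":11,"roll":0.005},{"claw":0,"dx":-0.8,"dy":-0.9,"dz":14.5,"roll":0.005},{"claw":0,"dx":-0.8,"dy":-0.9,"dz":17.5,"roll":0.005},{"claw":0,"dx":-0.8,"dy":-0.9,"dz":17.5,"roll":0.005},{"claw":1,"dx":-0.8,"dy":-0.9,"dz":17.5,"roll":0.005},{"claw":1,"dx":-0.8,"dy":-0.9,"dz":17.5,"roll":0.005},{"claw":1,"dx":-0.8,"dy":-0.9,"dz":17.5,"roll":0.005},{"claw":1,"dx":-0.8,"dy":-0.9,"dz":17.5,"roll":0.005}]' 40
```

```text
t: 3.45
position: [0.4524, -0.3259, 0.0766]
tool_rot: [[-0.995, 0.101, 0.002], [0.101, 0.995, -0.002], [-0.002, -0.002, -1.0]]
force: [-0.2, 1.1, 8.7]
finger_gap: 0.37
finger_force: 40.4
```

```bash
python3 -m inch '[{"claw":1,"dx":0,"dy":0,"dz":-1,"roll":0},{"claw":1,"dx":0,"dy":0,"dz":-3,"roll":0},{"claw":1,"dx":0,"dy":0,"dz":-6,"roll":0},{"claw":1,"dx":0,"dy":0,"dz":-9,"roll":0},{"claw":1,"dx":0,"dy":0,"dz":-12,"roll":0},{"claw":1,"dx":0,"dy":0,"dz":-15,"roll":0},{"claw":1,"dx":0,"dy":0,"dz":-17,"roll":0},{"claw":1,"dx":0,"dy":0,"dz":-17,"roll":0},{"claw":1,"dx":0,"dy":0,"dz":-17,"roll":0},{"claw":1,"dx":0,"dy":0,"dz":-17,"roll":0}]'
python3 - <<'E'
import cv2,numpy as np
im=cv2.imread('pics/top0.png')
a=cv2.resize(im[172:256,335:395],None,fx=7,fy=7,interpolation=cv2.INTER_CUBIC)
b=cv2.resize(im[172:256,244:290],None,fx=7,fy=7,interpolation=cv2.INTER_CUBIC)
o=np.hstack([b,a]); o=np.clip(o*1.7,0,255).astype('uint8')
cv2.imwrite('pics/c2.png',o);print(o.shape)
E
```

```text
t: 4.45
position: [0.4514, -0.3249, 0.244]
tool_rot: [[-0.995, 0.101, -0.001], [0.101, 0.995, 0.001], [0.002, 0.001, -1.0]]
force: [0.2, -0.6, -4.0]
finger_gap: 0.374
finger_force: 40.5
(588, 742, 3)
```

View pics/c2.png

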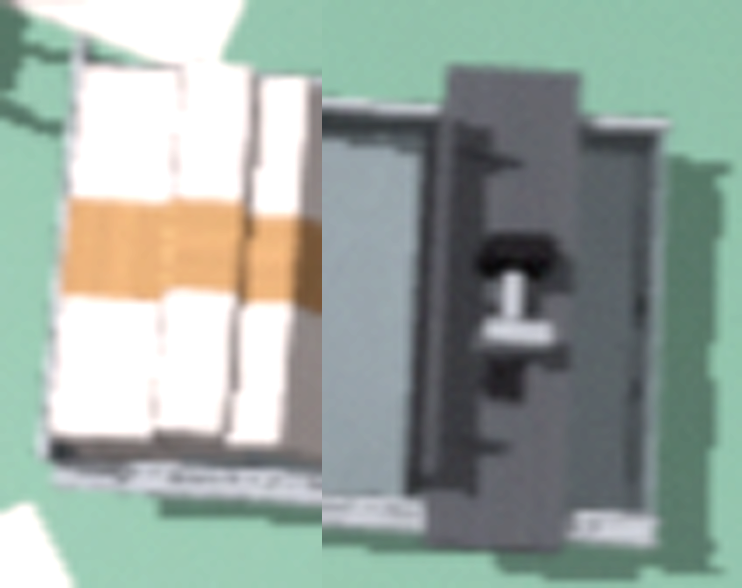

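Zoomed crop: rim corners at the low end are (665,118) and (657,545), saddle corners (447,66), (580,72), (563,550), (428,543). Black grip outer edge is at y=233, tab outer edge at y=346 (x 480-557), the plate's top front edge runs from (438,135) to (426,480), and the end plate top from (78,45) to (47,455).

Run:
```python
from h import *
cal=get_calibration('top')
R=lambda X,Y,z:ray(cal,(335+(X-322)/7,172+Y/7),z)[:2]
L=lambda X,Y,z:ray(cal,(244+X/7,172+Y/7),z)[:2]
P=dict(ne=R(665,118,.063),se=R(657,545,.063),s1=R(447,66,.076),s2=R(580,72,.076),s3=R(563,550,.076),s4=R(428,543,.076),
 g1=R(481,233,.123),g2=R(557,235,.123),t1=R(480,346,.123),t2=R(557,346,.123),p1=R(438,135,.112),p2=R(426,480,.112),e1=L(78,45,.108),e2=L(47,455,.108))
# also left end rims outer: south-west
a=(P['e1']+P['e2'])/2-(P['ne']+P['se'])/2
ang=np.arctan2(-a[0],a[1]);print('len',np.linalg.norm(a),'yaw from long axis',np.degrees(ang))
d=P['s1']-P['s4'];print('saddle yaw',np.degrees(np.arctan2(d[1],d[0])),np.linalg.norm(d));
d=P['s2']-P['s3'];print('saddle yaw',np.degrees(np.arctan2(d[1],d[0])))
for k,v in P.items(): print(k,v.round(4))
gm=(P['g1']+P['g2']+P['t1']+P['t2'])/4;print('grip',gm.round(4))
u=np.array([-np.sin(ang),np.cos(ang)])
em=(P['e1']+P['e2'])/2
print('along y from end plate outer: plate front',(em-(P['p1']+P['p2'])/2)@u,'grip',(em-gm)@u,'low',(em-(P['ne']+P['se'])/2)@u, 'saddle',[((em-P[k])@u).round(4) for k in('s1','s2','s3','s4')])
```

```text
len 0.3696076179828681 yaw from long axis -3.2301331122043355
saddle yaw -2.3420968291376125 0.19621959572309788
saddle yaw -2.5700565343367416
ne [ 0.6212 -0.1819]
se [ 0.4443 -0.1759]
s1 [ 0.639 -0.09 ]
s2 [ 0.6373 -0.1449]
s3 [ 0.4409 -0.1361]
s4 [ 0.4429 -0.082 ]
g1 [ 0.561  -0.0989]
g2 [ 0.5606 -0.1287]
t1 [ 0.5163 -0.0983]
t2 [ 0.5167 -0.1283]
p1 [ 0.6023 -0.083 ]
p2 [ 0.4649 -0.0782]
e1 [0.6359 0.1873]
e2 [0.4712 0.1929]
grip [ 0.5387 -0.1135]
along y from end plate outer: plate front 0.271413470390635 grip 0.30399073163362045 low 0.3696076179828681 saddle [np.float64(0.2749), np.float64(0.3298), np.float64(0.332), np.float64(0.2779)]
```

```bash
python3 -m inch '[{"claw":1,"dx":-0.4,"dy":2,"dz":0,"roll":-0.01},{"claw":1,"dx":-1.1,"dy":6,"dz":0,"roll":-0.02},{"claw":1,"dx":-1.9,"dy":10,"dz":0,"roll":-0.03},{"claw":1,"dx":-2.7,"dy":14,"dz":0,"roll":-0.04},{"claw":1,"dx":-3.5,"dy":18,"dz":0,"roll":-0.05},{"claw":1,"dx":-4.3,"dy":22,"dz":0,"roll":-0.054},{"claw":1,"dx":-5.1,"dy":26,"dz":0,"roll":-0.054},{"claw":1,"dx":-5.7,"dy":30,"dz":0,"roll":-0.054},{"claw":1,"dx":-6.1,"dy":32.2,"dz":0,"roll":-0.054},{"claw":1,"dx":-6.1,"dy":32.2,"dz":0,"roll":-0.054}]'
python3 - <<'E'
from h import *
c=get_calibration('wrist');cv2.imwrite('pics/w2.png',camera('wrist'));cv2.imwrite('pics/s2.png',camera('scene'))
go([.5445,-.011,.0825],177.3)
a=np.radians(-2.7);O=np.array([.543,.0055])
def W(x,y,z): return [*(O+[x*np.cos(a)-y*np.sin(a),x*np.sin(a)+y*np.cos(a)]),z]
for n,p in dict(rimS=(-.081,-.02,.063),rimN=(.081,-.02,.063),plateS=(-.075,-.085,.112),tab=(-.022,-.119,.123),end=(-.081,.182,.063)).items(): print(n,proj(c,W(*p)).round(0))
E
```

```text
t: 5.45
position: [0.545, -0.0085, 0.244]
tool_rot: [[-0.999, 0.044, -0.002], [0.044, 0.999, 0.001], [0.002, 0.001, -1.0]]
force: [-1.1, -0.2, -4.0]
finger_gap: 0.373
finger_force: 41.1
dx dy dz [-0.02 -0.02 16.18] roll 0.0010832900288531243 t 5.55 pos [ 0.5446 -0.0108  0.2443] xang 177.36
rimS [307.  78.]
rimN [308. 258.]
plateS [210.  86.]
tab [164. 166.]
end [558.  79.]
```

View pics/w2.png

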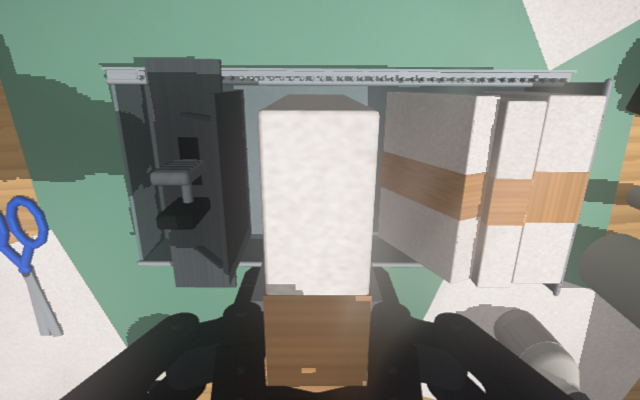

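Wrist view: the held pack hangs over the gap, with its near top edge at row ~111 (cols 262-377). The -x rim inner edge is at row ~84 and the +x rim at ~262. The plate's bottom edge is at col ~247, the leaning pack's lower edge at col ~382, and tab/grip are at (178,172)/(184,212).

Run:
```python
from h import *
c=get_calibration('wrist')
for n,p,z in (('packnear L',(262,111),.273),('packnear R',(377,111),.273),('packnearbottom L',(275,97),.168),('R',(366,97),.168),('rimS in',(307,84),.063),('rimN in',(420,262),.063),('rimS outer',(307,70),.063),('plate bot',(247,105),.02),('packc low',(383,92),.016)): print(n,ray(c,p,z).round(4))
im=cv2.imread('pics/w2.png').mean(2)
print(im[60:112,255].astype(int).tolist()); print(im[225:275,400].astype(int).tolist()); print(im[85:130,320].astype(int).tolist())
```

```text
packnear L [ 0.4698 -0.0202  0.273 ]
packnear R [0.4712 0.0097 0.273 ]
packnearbottom L [ 0.4704 -0.0283  0.168 ]
R [0.4727 0.0206 0.168 ]
rimS in [ 0.4655 -0.0133  0.063 ]
rimN in [0.6315 0.0855 0.063 ]
rimS outer [ 0.4548 -0.0128  0.063 ]
plate bot [ 0.482  -0.0718  0.02  ]
packc low [0.4763 0.0565 0.016 ]
[151, 151, 150, 152, 148, 107, 95, 104, 171, 175, 163, 175, 178, 177, 177, 174, 128, 118, 167, 173, 144, 124, 111, 99, 88, 114, 133, 136, 137, 136, 136, 136, 134, 136, 134, 135, 134, 134, 135, 135, 135, 135, 135, 135, 135, 136, 135, 136, 137, 137, 138, 136]
[133, 133, 133, 132, 133, 133, 133, 133, 134, 131, 133, 133, 134, 134, 134, 134, 133, 132, 132, 132, 132, 133, 131, 131, 132, 126, 108, 103, 103, 102, 103, 103, 102, 103, 103, 103, 103, 117, 149, 172, 181, 167, 142, 151, 152, 153, 153, 152, 153, 152]
[118, 138, 143, 143, 145, 146, 146, 147, 146, 131, 117, 114, 115, 113, 113, 114, 113, 114, 113, 115, 114, 114, 114, 114, 113, 150, 202, 215, 220, 223, 227, 230, 229, 230, 231, 232, 232, 233, 234, 234, 234, 233, 233, 232, 230]
```

```bash
python3 -m inch '[{"claw":1,"dx":0,"dy":0.2,"dz":2,"roll":0},{"claw":1,"dx":0,"dy":0.2,"dz":5,"roll":0},{"claw":1,"dx":0,"dy":0.2,"dz":8,"roll":0},{"claw":1,"dx":0,"dy":0.2,"dz":10.5,"roll":0},{"claw":1,"dx":0,"dy":0.2,"dz":12.5,"roll":0},{"claw":1,"dx":0,"dy":0.2,"dz":14,"roll":0},{"claw":1,"dx":0,"dy":0.2,"dz":15,"roll":0},{"claw":1,"dx":0,"dy":0.2,"dz":15.6,"roll":0},{"claw":1,"dx":0,"dy":0.2,"dz":15.9,"roll":0},{"claw":1,"dx":0,"dy":0.2,"dz":15.9,"roll":0}]'
```

```text
t: 6.55
position: [0.5452, -0.0094, 0.0864]
tool_rot: [[-0.999, 0.047, 0.0], [0.047, 0.999, -0.0], [-0.0, -0.0, -1.0]]
force: [0.3, 0.4, -4.3]
finger_gap: 0.369
finger_force: 41.0
```

```bash
python3 -m inch '[{"claw":1,"dx":0,"dy":0,"dz":0.1,"roll":0},{"claw":1,"dx":0,"dy":0,"dz":0.2,"roll":0},{"claw":1,"dx":0,"dy":0,"dz":0.25,"roll":0},{"claw":1,"dx":0,"dy":0,"dz":0.3,"roll":0},{"claw":1,"dx":0,"dy":0,"dz":0.3,"roll":0},{"claw":0.45,"dx":0,"dy":0,"dz":0.3,"roll":0},{"claw":0.45,"dx":0,"dy":0,"dz":0.3,"roll":0},{"claw":0.45,"dx":0,"dy":0,"dz":0.3,"roll":0},{"claw":0.45,"dx":0,"dy":0,"dz":0.3,"roll":0},{"claw":0.45,"dx":0,"dy":0,"dz":0.3,"roll":0}]'
```

```text
t: 7.55
position: [0.5452, -0.0092, 0.0834]
tool_rot: [[-0.999, 0.047, 0.0], [0.047, 0.999, -0.0], [-0.0, -0.0, -1.0]]
force: [0.2, 0.4, -0.4]
finger_gap: 0.546
finger_force: 0.0
```

```bash
python3 -m inch '[{"claw":0.45,"dx":0,"dy":0,"dz":-2,"roll":0},{"claw":0.45,"dx":0,"dy":0,"dz":-5,"roll":0},{"claw":0.45,"dx":0,"dy":0,"dz":-9,"roll":0},{"claw":0.45,"dx":0,"dy":0,"dz":-13,"roll":0},{"claw":0.4,"dx":0,"dy":-2,"dz":-16,"roll":-0.14},{"claw":0.2,"dx":0,"dy":-4,"dz":-17,"roll":-0.28},{"claw":0,"dx":0.2,"dy":-6,"dz":-17,"roll":-0.42},{"claw":0,"dx":0.3,"dy":-8,"dz":-17,"roll":-0.56},{"claw":0,"dx":0.4,"dy":-10,"dz":-17,"roll":-0.7},{"claw":0,"dx":0.4,"dy":-10,"dz":-17,"roll":-0.84}]'
python3 -m inch '[{"claw":0,"dx":0,"dy":0,"dz":0,"roll":-0.14},{"claw":0,"dx":0,"dy":0,"dz":0,"roll":-0.28},{"claw":0,"dx":0,"dy":0,"dz":0,"roll":-0.42},{"claw":0,"dx":0,"dy":0,"dz":0,"roll":-0.56},{"claw":0,"dx":0,"dy":0,"dz":0,"roll":-0.7},{"claw":0,"dx":0,"dy":0,"dz":0,"roll":-0.73},{"claw":0,"dx":0,"dy":0,"dz":0,"roll":-0.73},{"claw":0,"dx":0,"dy":0,"dz":0,"roll":-0.73},{"claw":0,"dx":0,"dy":0,"dz":0,"roll":-0.73},{"claw":0,"dx":0,"dy":0,"dz":0,"roll":-0.73}]'
python3 - <<'E'
from h import *
c=get_calibration('wrist');cv2.imwrite('pics/w3.png',camera('wrist'))
go([.541,-.108,.104],267.3);print(proj(c,[.541,-.108,.123]),arm.read_state()['joint_pos'])
E
```

```text
t: 8.55
position: [0.5363, -0.1108, 0.2532]
tool_rot: [[-0.699, -0.715, -0.0], [-0.715, 0.699, -0.0], [0.0, -0.0, -1.0]]
force: [0.8, -0.2, 0.3]
finger_gap: 1.0
finger_force: 0.0
t: 9.55
position: [0.5364, -0.1088, 0.2533]
tool_rot: [[-0.049, -0.999, -0.0], [-0.999, 0.049, 0.0], [-0.0, 0.0, -1.0]]
force: [0.4, 0.2, -0.1]
finger_gap: 0.999
finger_force: 0.0
dx dy dz [-0.11 -0.45 14.93] roll -0.0012721198900424468 t 9.6 pos [ 0.5364 -0.1088  0.2533] xang -92.77
[310.10506402 195.52466675] [-2.00020135e+01  1.72435203e+01  8.18412441e-01  7.35791721e+01
  4.61017819e-04 -1.07229127e+02]
```

View pics/w3.png

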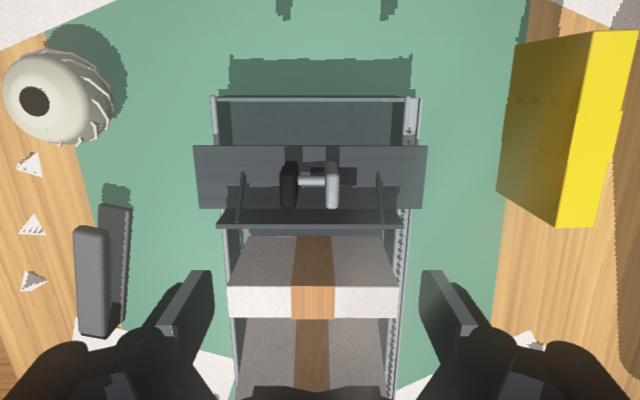

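Wrist view: the loaded pack stands upright in the gap (top face at rows 287-318). The black grip spans cols 281-298 and the tab cols 325-340, with rows ~162-208.

Run:
```python
from h import *
c=get_calibration('wrist')
im=cv2.imread('pics/w3.png').mean(2)
print(im[155:215,332].astype(int).tolist());print(im[155:215,289].astype(int).tolist());print(im[190,274:346].astype(int).tolist())
for p,z in (((281,190),.123),((340,190),.123),((310,208),.123),((310,170),.123),((218,228),.112),((405,228),.112)): print(p,ray(c,p,z).round(4))
```

```text
[62, 62, 61, 60, 60, 58, 72, 78, 79, 78, 80, 78, 79, 79, 79, 79, 80, 78, 94, 119, 139, 156, 174, 182, 184, 185, 186, 187, 186, 184, 184, 186, 188, 187, 186, 185, 186, 188, 191, 193, 196, 194, 194, 195, 194, 194, 192, 191, 189, 190, 193, 193, 183, 149, 74, 48, 49, 48, 49, 48]
[62, 62, 61, 62, 59, 51, 35, 31, 32, 31, 31, 32, 29, 32, 33, 33, 30, 32, 33, 37, 37, 42, 46, 45, 45, 47, 47, 47, 48, 48, 49, 49, 49, 49, 47, 50, 50, 51, 50, 50, 51, 50, 50, 50, 51, 51, 52, 52, 51, 52, 53, 51, 47, 48, 47, 46, 47, 47, 49, 49]
[62, 63, 62, 62, 62, 55, 38, 41, 42, 46, 48, 48, 48, 50, 49, 50, 48, 48, 45, 41, 39, 35, 31, 31, 46, 61, 63, 62, 62, 63, 62, 63, 61, 62, 60, 63, 61, 60, 63, 62, 60, 61, 62, 63, 61, 61, 62, 62, 61, 61, 64, 85, 122, 153, 166, 179, 185, 186, 185, 185, 182, 176, 164, 148, 121, 83, 64, 62, 62, 63, 63, 63]
(281, 190) [ 0.5623 -0.1133  0.123 ]
(340, 190) [ 0.5187 -0.1112  0.123 ]
(310, 208) [ 0.5416 -0.0982  0.123 ]
(310, 170) [ 0.54   -0.1275  0.123 ]
(218, 228) [ 0.6166 -0.0807  0.112 ]
(405, 228) [ 0.467  -0.0736  0.112 ]
```

```bash
python3 -m inch '[{"claw":0.28,"dx":0.3,"dy":-0.4,"dz":2,"roll":0},{"claw":0.28,"dx":0.3,"dy":-0.4,"dz":5,"roll":0},{"claw":0.28,"dx":0.3,"dy":-0.4,"dz":8,"roll":0},{"claw":0.28,"dx":0.3,"dy":-0.4,"dz":10,"roll":0},{"claw":0.28,"dx":0.3,"dy":-0.4,"dz":11.5,"roll":0},{"claw":0.28,"dx":0.3,"dy":-0.4,"dz":12.7,"roll":0},{"claw":0.28,"dx":0.3,"dy":-0.4,"dz":13.6,"roll":0},{"claw":0.28,"dx":0.3,"dy":-0.4,"dz":14.3,"roll":0},{"claw":0.28,"dx":0.3,"dy":-0.4,"dz":14.6,"roll":0},{"claw":0.28,"dx":0.3,"dy":-0.4,"dz":14.6,"roll":0}]' 25
```

```text
t: 10.6
position: [0.5403, -0.1121, 0.1072]
tool_rot: [[-0.048, -0.999, -0.0], [-0.999, 0.048, 0.0], [-0.0, 0.0, -1.0]]
force: [0.3, 0.4, -0.1]
finger_gap: 0.719
finger_force: 0.0
```

```bash
python3 -m inch '[{"claw":0.28,"dx":0,"dy":-0.25,"dz":0,"roll":0},{"claw":0.35,"dx":0,"dy":-0.5,"dz":0,"roll":0},{"claw":1,"dx":0,"dy":-0.5,"dz":0,"roll":0},{"claw":1,"dx":0,"dy":-0.5,"dz":0,"roll":0},{"claw":1,"dx":0,"dy":-0.5,"dz":0,"roll":0},{"claw":1,"dx":0,"dy":-0.5,"dz":0,"roll":0},{"claw":1,"dx":0,"dy":-0.5,"dz":0,"roll":0},{"claw":1,"dx":0,"dy":-0.5,"dz":0,"roll":0},{"claw":1,"dx":0,"dy":-0.5,"dz":0,"roll":0},{"claw":1,"dx":0,"dy":-0.5,"dz":0,"roll":0}]' 25
```

```text
t: 11.6
position: [0.5469, -0.1126, 0.1081]
tool_rot: [[-0.048, -0.999, 0.003], [-0.999, 0.048, -0.001], [0.001, -0.003, -1.0]]
force: [8.9, -1.3, 2.5]
finger_gap: 0.386
finger_force: 30.4
```

```bash
python3 -m inch '[{"claw":1,"dx":-0.3,"dy":-0.1,"dz":0,"roll":0},{"claw":1,"dx":-0.8,"dy":-0.1,"dz":0,"roll":0},{"claw":1,"dx":-1.5,"dy":-0.1,"dz":0,"roll":0},{"claw":1,"dx":-2.2,"dy":-0.1,"dz":0,"roll":0},{"claw":1,"dx":-3,"dy":-0.1,"dz":0,"roll":0},{"claw":1,"dx":-3.7,"dy":-0.1,"dz":0,"roll":0},{"claw":1,"dx":-4.4,"dy":-0.1,"dz":0,"roll":0},{"claw":1,"dx":-5,"dy":-0.1,"dz":0,"roll":0},{"claw":1,"dx":-5.3,"dy":-0.1,"dz":0,"roll":0},{"claw":1,"dx":-5.3,"dy":-0.1,"dz":0,"roll":0}]' 25
python3 - <<'E'
from h import *
cv2.imwrite('pics/s3.png',cv2.resize(camera('scene')[140:300,230:440],None,fx=3.5,fy=3.5,interpolation=cv2.INTER_CUBIC))
E
```

```text
t: 12.6
position: [0.5497, -0.0591, 0.108]
tool_rot: [[-0.047, -0.999, 0.002], [-0.999, 0.047, -0.0], [0.0, -0.002, -1.0]]
force: [2.5, 1.0, 6.0]
finger_gap: 0.387
finger_force: 28.2
```

View pics/s3.png

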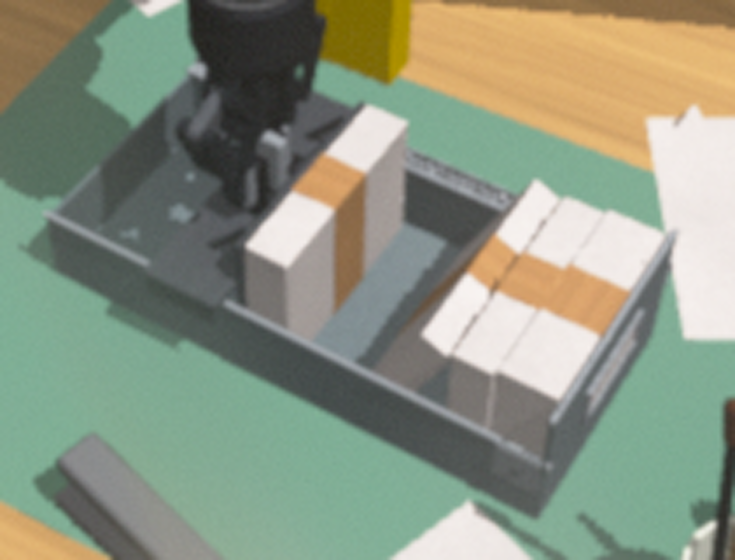

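Scene crop: the plate has slid to the loaded pack (upright at (330,210)), and pack_c still leans against pack_b at (450,290). The slide continues.

```bash
python3 -m inch '[{"claw":1,"dx":-0.4,"dy":0,"dz":0,"roll":0},{"claw":1,"dx":-1,"dy":0,"dz":0,"roll":0},{"claw":1,"dx":-1.6,"dy":0,"dz":0,"roll":0},{"claw":1,"dx":-2.2,"dy":0,"dz":0,"roll":0},{"claw":1,"dx":-2.8,"dy":0,"dz":0,"roll":0},{"claw":1,"dx":-3.4,"dy":0,"dz":0,"roll":0},{"claw":1,"dx":-4,"dy":0,"dz":0,"roll":0},{"claw":1,"dx":-4.6,"dy":0,"dz":0,"roll":0},{"claw":1,"dx":-5.2,"dy":0,"dz":0,"roll":0},{"claw":1,"dx":-5.6,"dy":0,"dz":0,"roll":0}]' 25
python3 -m inch '[{"claw":1,"dx":-0.3,"dy":0,"dz":0,"roll":0},{"claw":1,"dx":-0.6,"dy":0,"dz":0,"roll":0},{"claw":1,"dx":-0.9,"dy":0,"dz":0,"roll":0},{"claw":1,"dx":-1.2,"dy":0,"dz":0,"roll":0},{"claw":1,"dx":-1.5,"dy":0,"dz":0,"roll":0},{"claw":1,"dx":-1.8,"dy":0,"dz":0,"roll":0},{"claw":1,"dx":-2.1,"dy":0,"dz":0,"roll":0},{"claw":1,"dx":-2.3,"dy":0,"dz":0,"roll":0},{"claw":1,"dx":-2.5,"dy":0,"dz":0,"roll":0},{"claw":1,"dx":-2.5,"dy":0,"dz":0,"roll":0}]' 25
```

```text
t: 13.65
position: [0.5524, -0.004, 0.108]
tool_rot: [[-0.048, -0.999, 0.002], [-0.999, 0.048, -0.002], [0.002, -0.002, -1.0]]
force: [2.7, -6.5, 6.2]
finger_gap: 0.383
finger_force: 28.5
t: 14.65
position: [0.5537, 0.0212, 0.1081]
tool_rot: [[-0.048, -0.999, 0.002], [-0.999, 0.048, -0.001], [0.001, -0.002, -1.0]]
force: [3.7, -3.2, 5.5]
finger_gap: 0.388
finger_force: 28.6
```

```bash
python3 -m inch '[{"claw":1,"dx":-0.1,"dy":0,"dz":0,"roll":0},{"claw":1,"dx":-0.2,"dy":0,"dz":0,"roll":0},{"claw":1,"dx":-0.3,"dy":0,"dz":0,"roll":0},{"claw":1,"dx":-0.4,"dy":0,"dz":0,"roll":0},{"claw":1,"dx":-0.5,"dy":0,"dz":0,"roll":0},{"claw":1,"dx":-0.6,"dy":0,"dz":0,"roll":0},{"claw":1,"dx":-0.7,"dy":0,"dz":0,"roll":0},{"claw":1,"dx":-0.8,"dy":0,"dz":0,"roll":0},{"claw":1,"dx":-0.8,"dy":0,"dz":0,"roll":0},{"claw":1,"dx":-0.8,"dy":0,"dz":0,"roll":0}]' 25
```

```text
t: 15.65
position: [0.5541, 0.0291, 0.1081]
tool_rot: [[-0.048, -0.999, 0.002], [-0.999, 0.048, -0.001], [0.001, -0.002, -1.0]]
force: [3.4, -3.9, 5.9]
finger_gap: 0.389
finger_force: 28.7
```

```bash
python3 -m inch '[{"claw":1,"dx":-0.1,"dy":0,"dz":0,"roll":0},{"claw":1,"dx":-0.2,"dy":0,"dz":0,"roll":0},{"claw":1,"dx":-0.3,"dy":0,"dz":0,"roll":0},{"claw":1,"dx":-0.4,"dy":0,"dz":0,"roll":0},{"claw":1,"dx":-0.5,"dy":0,"dz":0,"roll":0},{"claw":1,"dx":-0.5,"dy":0,"dz":0,"roll":0},{"claw":1,"dx":-0.5,"dy":0,"dz":0,"roll":0},{"claw":1,"dx":-0.5,"dy":0,"dz":0,"roll":0},{"claw":1,"dx":-0.5,"dy":0,"dz":0,"roll":0},{"claw":1,"dx":-0.5,"dy":0,"dz":0,"roll":0}]' 25
```

```text
t: 16.65
position: [0.5543, 0.0332, 0.108]
tool_rot: [[-0.049, -0.999, 0.002], [-0.999, 0.049, -0.003], [0.003, -0.002, -1.0]]
force: [1.9, -10.4, 5.8]
finger_gap: 0.382
finger_force: 28.8
```

```bash
python3 -m inch '[{"claw":1,"dx":-0.05,"dy":0,"dz":0,"roll":0},{"claw":1,"dx":-0.1,"dy":0,"dz":0,"roll":0},{"claw":1,"dx":-0.1,"dy":0,"dz":0,"roll":0},{"claw":1,"dx":-0.1,"dy":0,"dz":0,"roll":0},{"claw":1,"dx":-0.1,"dy":0,"dz":0,"roll":0},{"claw":1,"dx":-0.1,"dy":0,"dz":0,"roll":0},{"claw":1,"dx":-0.1,"dy":0,"dz":0,"roll":0},{"claw":1,"dx":-0.1,"dy":0,"dz":0,"roll":0},{"claw":1,"dx":-0.1,"dy":0,"dz":0,"roll":0},{"claw":1,"dx":-0.1,"dy":0,"dz":0,"roll":0}]' 25
python3 - <<'E'
from h import *
cv2.imwrite('pics/s4.png',cv2.resize(camera('scene')[140:300,270:440],None,fx=3.5,fy=3.5,interpolation=cv2.INTER_CUBIC))
E
```

```text
t: 17.65
position: [0.5543, 0.0333, 0.108]
tool_rot: [[-0.05, -0.999, 0.002], [-0.999, 0.05, -0.005], [0.005, -0.002, -1.0]]
force: [1.4, -18.1, 6.3]
finger_gap: 0.387
finger_force: 28.5
```

View pics/s4.png

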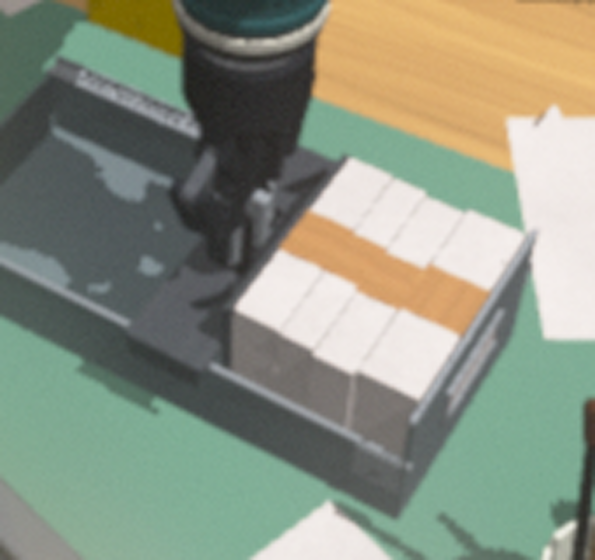

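Scene crop: all four packs stand upright in a closed row, from the plate at (340,160) to the end plate at (530,240). Force rose with no motion, so it is tight. Releasing.

```bash
python3 -m inch '[{"claw":0.5,"dx":0,"dy":0,"dz":0,"roll":0},{"claw":0.4,"dx":0,"dy":0,"dz":0,"roll":0},{"claw":0.28,"dx":0,"dy":0.2,"dz":0,"roll":0},{"claw":0.28,"dx":0,"dy":0.5,"dz":0,"roll":0},{"claw":0.28,"dx":0,"dy":0.6,"dz":0,"roll":0},{"claw":0.28,"dx":0,"dy":0.6,"dz":0,"roll":0},{"claw":0.28,"dx":0,"dy":0.6,"dz":0,"roll":0},{"claw":0.28,"dx":0,"dy":0.6,"dz":0,"roll":0},{"claw":0.28,"dx":0,"dy":0.6,"dz":0,"roll":0},{"claw":0.28,"dx":0,"dy":0.6,"dz":0,"roll":0}]' 25
```

```text
t: 18.7
position: [0.5474, 0.0358, 0.1073]
tool_rot: [[-0.048, -0.999, 0.0], [-0.999, 0.048, 0.0], [-0.0, -0.0, -1.0]]
force: [-0.7, 0.1, -0.3]
finger_gap: 0.718
finger_force: 0.0
```

```bash
python3 -m inch '[{"claw":0.28,"dx":0,"dy":0,"dz":-1,"roll":0},{"claw":0.28,"dx":0,"dy":0,"dz":-3,"roll":0},{"claw":0.28,"dx":0,"dy":0,"dz":-6,"roll":0},{"claw":0.28,"dx":0,"dy":0,"dz":-10,"roll":0},{"claw":0.28,"dx":0,"dy":0,"dz":-13,"roll":0},{"claw":0.28,"dx":0,"dy":0,"dz":-14.6,"roll":0},{"claw":0,"dx":0,"dy":0,"dz":-14.6,"roll":0},{"claw":0,"dx":0,"dy":0,"dz":-14.6,"roll":0},{"claw":0,"dx":0,"dy":0,"dz":-14.6,"roll":0},{"claw":0,"dx":0,"dy":0,"dz":-14.6,"roll":0}]'
python3 - <<'E'
from h import *
cv2.imwrite('pics/w5.png',camera('wrist'))
E
```

```text
t: 19.7
position: [0.547, 0.0358, 0.2525]
tool_rot: [[-0.048, -0.999, -0.002], [-0.999, 0.048, 0.0], [-0.0, 0.002, -1.0]]
force: [0.5, 0.2, -0.9]
finger_gap: 0.999
finger_force: 0.0
```

View pics/w5.png

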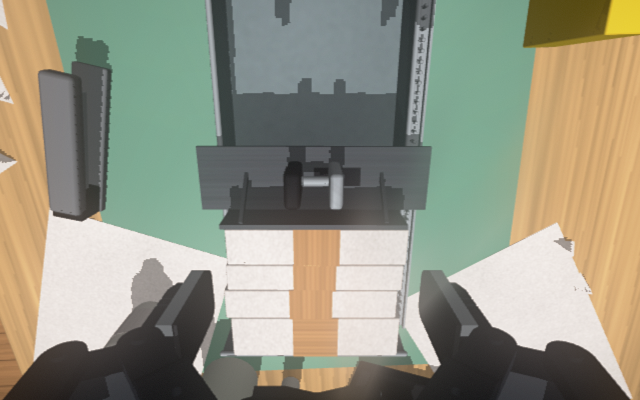

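Wrist view: the row is snug and upright between plate (row 228) and end plate (row 355). Grips span cols 284-344, the same 60 px as when locked before, so the tab is out and locked.

```bash
python3 -c "
from bench import arm
print(arm.sign_off())"
```

```text
the job is handed in; nothing more can be done
None
```

The loose pack is in the tray, the row stands upright and snug against the end plate with the back plate's tab sprung back out (locked, judged from the wrist picture), and the job was handed in at about 20 s; no verdict came back.

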